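# Close up the breaker row against the end bracket

### The job

Push the row of five white breakers along the mounting rail with your fingertips, as one train, until the leading one sits fully home against the end bracket (the thin single grey piece with one screw, not the terminal block at the other end), with no gaps left in the row. Push gently from the back of the row so that it stays together; do not grip or lift any breaker, and leave the other things on the bench where they are.

Things in the scene. Friction and masses are not known exactly. Their poses are not given: they have to be found in the camera images.
- rail_plate: Fixed aluminium plate flat on the bench, 150 mm (its x) by 420 mm (its y), 3 mm thick. A 35 mm wide steel rail, 400 mm long, runs along its y axis in the middle; the rail's top face is 10.5 mm above the bench. Origin: centre of the plate's underside. Runs left-right ahead of the robot, turned up to 17 degrees. The row has 60 mm or more of free rail at both ends.
- end_bracket: Small grey end bracket, the end stop, screwed fast near one end of the rail (the plate's +y end in some runs, -y in others). 10 mm wide along the rail (its y), 46 mm across it (x), 36 mm high above the rail, one screw on top. Origin: middle of its width and length, level with the rail's top face; axes parallel to the plate's.
- terminal_block: Grey block of five thin terminal slices, screwed fast near the other end of the rail: 32 mm along the rail (its y), 48 mm across, 34 mm high above the rail. Not the end stop. Origin and axes as for the end bracket.
- rcd: Double-width white breaker: 36 mm along the rail (its y), 85 mm across (x), 0.15 to 0.31 kg. Flat sides 44 mm high above the rail's top face, middle nose (45 mm across) 60 mm, black toggle 67 mm. Origin: middle of width and length, level with the rail's top face; z up, axes as the plate's. The row's end at the plate's -y side; mcb1 to mcb4 follow towards +y, all touching, 108 mm in all.
- mcb1: Single-width white breaker number 1 after the double-width one, same shape but 18 mm along the rail, 0.12 kg. All five are latched loosely on the rail's edges: they slide along it (1 to 3 N moves the whole row) but do not come off. Origin: middle of its width and length, level with the rail's top face; axes parallel to the plate's.
- mcb2: Single-width white breaker number 2 after the double-width one, same shape but 18 mm along the rail, 0.12 kg. All five are latched loosely on the rail's edges: they slide along it (1 to 3 N moves the whole row) but do not come off. Origin: middle of its width and length, level with the rail's top face; axes parallel to the plate's.
- mcb3: Single-width white breaker number 3 after the double-width one, same shape but 18 mm along the rail, 0.12 kg. All five are latched loosely on the rail's edges: they slide along it (1 to 3 N moves the whole row) but do not come off. Origin: middle of its width and length, level with the rail's top face; axes parallel to the plate's.
- mcb4: Single-width white breaker number 4 after the double-width one, same shape but 18 mm along the rail, 0.12 kg. All five are latched loosely on the rail's edges: they slide along it (1 to 3 N moves the whole row) but do not come off. Origin: middle of its width and length, level with the rail's top face; axes parallel to the plate's. It is the row's end at the plate's +y side.
- spare_breaker: Bystander: a spare single breaker standing loose on the bench on its back, 85 x 18 mm, 72 mm high, to the robot's right of the plate. Origin: centre of its underside.
- screwdriver: Bystander: screwdriver about 160 mm long lying on the bench to the robot's right, nearer the robot. Origin: about the middle of its length, on the bench.
- microphone: Bystander: black hand microphone 240 mm long, 50 mm high, lying in a small rubber cradle on the bench to the robot's left of the plate, its head pointing away from the robot. Origin: on the bench, under the middle of its handle.
Not all that is in view belongs to the job. Leave any red look-alike of the mcb4 alone.

How it is judged (in metres and radians):
At the end, for the whole second after the job is handed in: The row's leading breaker stands within 2.5 mm of the end bracket, neighbouring breakers are within 2 mm of one another, all five are on the rail, upright within 0.1 rad and at rest, and the bystanders are within 20 mm of where they were ((y of mcb4 in the frame of end_bracket between -0.0165 and -0.012 m or y of rcd in the frame of end_bracket between 0.021 and 0.0255 m) and y of mcb1 in the frame of rcd below 0.029 m and y of mcb2 in the frame of mcb1 below 0.02 m and y of mcb3 in the frame of mcb2 below 0.02 m and y of mcb4 in the frame of mcb3 below 0.02 m and angle between each of rcd, mcb1, mcb2, mcb3, mcb4's own z axis and vertical below 0.1 rad and z of each of rcd, mcb1, mcb2, mcb3, mcb4 in the frame of rail_plate below 0.0135 m and linear speed of each of rcd, mcb1, mcb2, mcb3, mcb4 below 0.01 m/s and distance of each of spare_breaker, screwdriver, microphone from where it was at the start of the episode below 0.02 m); the robot touches nothing.
It fails at once if a breaker of the row is lifted off the rail or tipped over (z of any of rcd, mcb1, mcb2, mcb3, mcb4 in the frame of rail_plate above 0.0155 m or angle between any of rcd, mcb1, mcb2, mcb3, mcb4's own z axis and vertical above 0.2 rad).
It fails at once if a breaker of the row is gripped between the fingers or pressed hard (over 30 N) (contact force between the fingers and rcd above 30 N or contact force between the fingers and mcb1 above 30 N or contact force between the fingers and mcb2 above 30 N or contact force between the fingers and mcb3 above 30 N or contact force between the fingers and mcb4 above 30 N).
It fails at once if the row is torn apart: a gap of more than 6 mm opens between two neighbours (y of mcb1 in the frame of rcd above 0.033 m or y of mcb2 in the frame of mcb1 above 0.024 m or y of mcb3 in the frame of mcb2 above 0.024 m or y of mcb4 in the frame of mcb3 above 0.024 m).
It fails at once if a bystander (spare breaker, screwdriver, microphone) is moved by more than 20 mm or knocked over (distance of any of spare_breaker, screwdriver, microphone from where it was at the start of the episode above 0.02 m or angle between spare_breaker's own z axis and vertical above 0.3 rad).
It also fails if it takes over 35 s, if anything falls off the work surface, if the arm or the gripper's body presses on something with over 40 N, if the wrist force passes 120 N, or if a joint passes its speed limit or range.

### The arm

A 6-joint arm with a two-finger parallel gripper is mounted at the origin on the work surface. World frame = base frame: x ahead of the robot, y to its left, z up, the work surface at z = 0. Lengths are in m, angles in degrees, forces in N, time in s.
With the tool pointing down it reaches from about 0.25 to 0.725 m from the base axis. Payload 9.7 kg.
Tool frame: the origin (TCP) lies at the very end of the fingers, on their centre line; the grasp point (between the pads) lies 19 mm behind it (bot.grip_depth is the distance from the TCP to the grasp point, in m); z points along the fingers, y is the direction in which the jaws open and shut (so a half turn about z gives the same grasp; the last joint's range is limited). The gripper opens to 85 mm and grips with 20 to 120 N. Pads are 22 mm wide; open, the fingers measure 114 mm over their backs; the gripper's body (76 mm by 85 mm) begins 54 mm behind the grasp point. The pads swing forward as they close: fully open they stand 13 mm farther back than shut.
Start: joints at [69.442, 4.979, 10.078, 95.1, 0, 90], TCP at [0.193, 0.515, 0.231] pointing down, gripper open.
Joint ranges: [-179.16, 179.16], [-48.56, 103.87], [-65.8, 70.77], [-126.05, 130.52], [-82.76, 87.17], [-180, 180]. Speed limits (degrees/s): [127.2, 127.2, 147.25, 180, 180, 180].

### API

Orientations are given as [roll, pitch, yaw] about the fixed x, y, z axes, in that order (R = Rz(yaw) Ry(pitch) Rx(roll)).
In Python, from workcell import telemetry, optics, order, bot gives the robot as it stands. The module is installed in compiled form; this text tells all that it offers.
- The arm moves only by the shell command python3 -m inch 'ROWS' [FORCE]. ROWS is JSON, a list of rows, each a list of 7 numbers: the shift along the tool's x, y, z in m, then the turn, a rotation vector about the tool's x, y, z in rad, then the closure, from 0 (fully open) to 1 (shut). In form: [[tx, ty, tz, rx, ry, rz, grip], ...]. A call has 1 to 12 rows; each row is the pose to reach, as a shift and turn from the pose commanded when the call began, along the tool's axes at that moment; what a row does not reach only later rows make up. A row lasts 1/12 s, in which the tool goes at most 41.7 mm and 7.16 degrees, less where a joint would pass 70% of its speed; a pose out of reach is approached as far as the arm can. A call with a gripper value outside its range is refused whole. The fingers move at their own pace and stop on an object; FORCE is the grip in N (left out, the last holds). Time passes only in rows, so rows that repeat a pose let the fingers close. It gives the time, the measured TCP pose, the force and the opening at its end, in the units of the state.
- telemetry.get_obs(): the state, without advancing time (a new reading comes with each control period).
- optics.camera(name): name is "side" or "top"; returns (picture, depth): 400x640x3 uint8, red, green, blue; 400x640 float32, m along the optical axis (not along the pixel's ray), 0 where there is no reading.
- optics.camera_info(name): a dict with "camera_matrix" (3x3 intrinsics, pixels), "k1" (the pictures are not rectified: a ray, as slopes to the right and down, at radius r is drawn at 1 + k1 r^2 times it, then the intrinsics apply), "xyz" and "attitude" of the camera in the world. Camera axes: x right, y down, z forward; pixel columns grow to the right and rows downward; lengths in m; the calibration is good to about 2 mm. A picture is of the moment at which its call begins. camera_info takes no time and is no camera call.
- order.job_done(): hands the job in, once; it reports no verdict.
The state is a dict: "time": time; "q": joint angles; "qd": joint speeds; "joint_efforts": joint torques, N m; "ee_pos": TCP position; "tcp_rot": TCP orientation; "wrist_force": force on the tool from outside, world axes, zero at the start; "torque": the same for the moment, N m; "opening": finger opening in m.
Only numpy, scipy, OpenCV 4.12 (cv2) and the standard library are available. Lean on these libraries where they do the work, as an engineer would, in place of code of your own. Each camera call takes 0.05 s, during which the arm holds its last target. There are 200 camera calls.

## Working session

There is one attempt and no reset: what is moved stays moved. The work goes in short steps, Python scripts to look and compute and a shell command to move; the robot and the scene stay as the last step left them, time stands still between calls to the robot, and variables do not carry over. Pictures are saved under pics/ and viewed, about 8 in all and at most 12, crops included, and the job is handed in when it is done.

```bash
mkdir -p pics; cat > h.py <<'E'
import numpy as np, cv2
from scipy.spatial.transform import Rotation as R
from workcell import telemetry, optics, order, bot
def save(n,im): cv2.imwrite('pics/'+n,im[:,:,::-1])
def pts(name,uv,depth=None,z=None):
    c=optics.camera_info(name);K=np.array(c['camera_matrix'],float);k=np.array([c['k1'],0,0,0.])
    s=cv2.undistortPoints(np.array(uv,float).reshape(-1,1,2),K,k).reshape(-1,2)
    d=np.c_[s,np.ones(len(s))]
    a=np.array(c['attitude']); M=a if a.shape==(3,3) else R.from_euler('xyz',a,degrees=True).as_matrix()
    w=d@M.T;o=np.array(c['xyz'])
    t=(z-o[2])/w[:,2] if z is not None else np.asarray(depth).ravel()
    return o+w*t[:,None]
E
python3 - <<'E'
from h import *
print(telemetry.get_obs())
for n in('top','side'):
    print(optics.camera_info(n)); im,d=optics.camera(n); save(n+'0.png',im); np.save(n+'0.npy',d); np.save(n+'0im.npy',im)
E
```

```text
{'time': 0.0, 'q': array([6.94421401e+01, 5.01047834e+00, 1.00332159e+01, 9.50992190e+01,
       5.41593132e-04, 9.00023625e+01]), 'qd': array([ 0.12121887, -0.01611914,  0.05289884, -0.06455027,  0.01200859,
        0.08827242]), 'joint_efforts': array([-7.81910585e-04, -5.20398045e+01,  4.64794779e+01,  1.66427088e-02,
        5.73769921e-05,  2.73042235e-05]), 'ee_pos': array([0.1930491 , 0.51475569, 0.23057794]), 'tcp_rot': array([-1.79923519e+02, -5.38439102e-04,  1.59439777e+02]), 'wrist_force': array([-0.78296997, -0.3061861 , -0.04561382]), 'torque': array([ 0.06458754,  0.00161158, -0.00163481]), 'opening': 0.08558745103943628}
{'camera_matrix': array([[521.00528469,   0.        , 322.81953403],
       [  0.        , 521.00528469, 196.66675885],
       [  0.        ,   0.        ,   1.        ]]), 'k1': 0.054792130399499143, 'xyz': array([0.3353808 , 0.00228573, 1.35489479]), 'attitude': array([-172.65911609,    0.31519048,  -90.31621677])}
{'camera_matrix': array([[360.82773919,   0.        , 316.09308032],
       [  0.        , 360.82773919, 196.63894387],
       [  0.        ,   0.        ,   1.        ]]), 'k1': -0.037890376451679746, 'xyz': array([ 0.1560276 , -0.64500264,  0.59192743]), 'attitude': array([-127.40572823,   -0.92801647,  -26.27420893])}
```

View pics/top0.png

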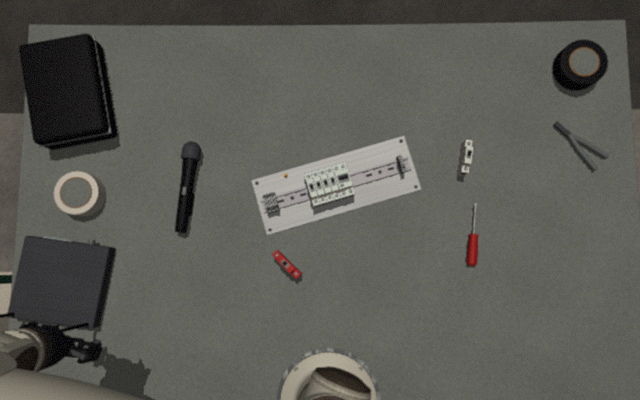

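View pics/side0.png

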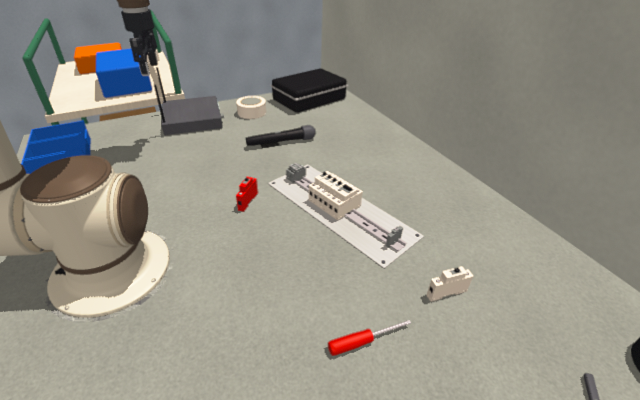

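The top view shows two grey pieces on the rail, a thin one at (403,165) and a wider block at (270,204). The row spans x 306–354, with the RCD at its right end. The look-alikes are the red breaker (287,264) and the loose spare (467,158). I'll check these in one crop and measure.

```bash
python3 - <<'E'
from h import *
im=np.load('top0im.npy');d=np.load('top0.npy')
save('crop1.png',cv2.resize(im[125:245,240:430],None,fx=4.2,fy=4.2,interpolation=cv2.INTER_CUBIC))
# points from depth in region
v,u=np.mgrid[125:245,240:430]; P=pts('top',np.c_[u.ravel(),v.ravel()],d[125:245,240:430])
hsv=cv2.cvtColor(im,cv2.COLOR_RGB2HSV)
g=im.mean(2)[125:245,240:430]
m=(g>135).astype(np.uint8); m=cv2.morphologyEx(m,cv2.MORPH_CLOSE,np.ones((15,15)))
c=max(cv2.findContours(m,0,2)[0],key=cv2.contourArea)[:,0]+[240,125]
W=pts('top',c,z=0.003)[:,:2]
r=cv2.minAreaRect((W*1000).astype(np.float32));print(r)
b=cv2.boxPoints(r)/1000
e=b-np.roll(b,1,0); e=e[np.argmax(np.linalg.norm(e,axis=1))]; e/=np.linalg.norm(e)
if e[1]<0:e=-e
cen=np.array(r[0])/1000; print('plate y axis',e,np.degrees(np.arctan2(-e[0],e[1])))
xa=np.array([e[1],-e[0]])
L=np.c_[(P[:,:2]-cen)@xa,(P[:,:2]-cen)@e,P[:,2]]
for yb in np.arange(-.21,.21,.004):
    s=(abs(L[:,0])<.045)&(L[:,1]>=yb)&(L[:,1]<yb+.004)
    z=L[s]; hi=z[z[:,2]>.03]
    print('%.3f n%d zmax%.3f nhi%d'%(yb,s.sum(),z[:,2].max(),len(hi)), (hi[:,0].min().round(3),hi[:,0].max().round(3)) if len(hi) else '')
E
```

```text
((542.0421142578125, -25.234848022460938), (150.44052124023438, 420.9964294433594), 16.2594051361084)
plate y axis [-0.27998662  0.960004  ] 16.259405
-0.210 n44 zmax0.009 nhi0 
-0.206 n52 zmax0.010 nhi0 
-0.202 n47 zmax0.012 nhi0 
-0.198 n51 zmax0.013 nhi0 
-0.194 n49 zmax0.014 nhi0 
-0.190 n50 zmax0.013 nhi0 
-0.186 n27 zmax0.013 nhi0 
-0.182 n25 zmax0.040 nhi3 (np.float64(-0.018), np.float64(0.015))
-0.178 n48 zmax0.051 nhi26 (np.float64(-0.023), np.float64(0.021))
-0.174 n61 zmax0.055 nhi30 (np.float64(-0.023), np.float64(0.021))
-0.170 n100 zmax0.051 nhi29 (np.float64(-0.023), np.float64(0.022))
-0.166 n52 zmax0.014 nhi0 
-0.162 n48 zmax0.016 nhi0 
-0.158 n52 zmax0.018 nhi0 
-0.154 n49 zmax0.011 nhi0 
-0.150 n55 zmax0.012 nhi0 
-0.146 n48 zmax0.016 nhi0 
-0.142 n56 zmax0.014 nhi0 
-0.138 n51 zmax0.012 nhi0 
-0.134 n55 zmax0.018 nhi0 
-0.130 n44 zmax0.017 nhi0 
-0.126 n54 zmax0.016 nhi0 
-0.122 n49 zmax0.013 nhi0 
-0.118 n55 zmax0.015 nhi0 
-0.114 n54 zmax0.013 nhi0 
-0.110 n43 zmax0.013 nhi0 
-0.106 n54 zmax0.016 nhi0 
-0.102 n52 zmax0.014 nhi0 
-0.098 n53 zmax0.015 nhi0 
-0.094
[... 2769 characters left out ...]
hi0 
0.158 n72 zmax0.052 nhi20 (np.float64(-0.023), np.float64(0.022))
0.162 n49 zmax0.048 nhi25 (np.float64(-0.023), np.float64(0.023))
0.166 n55 zmax0.051 nhi31 (np.float64(-0.024), np.float64(0.023))
0.170 n53 zmax0.050 nhi30 (np.float64(-0.023), np.float64(0.022))
0.174 n54 zmax0.051 nhi31 (np.float64(-0.024), np.float64(0.023))
0.178 n51 zmax0.048 nhi29 (np.float64(-0.024), np.float64(0.022))
0.182 n53 zmax0.049 nhi29 (np.float64(-0.022), np.float64(0.024))
0.186 n51 zmax0.049 nhi30 (np.float64(-0.024), np.float64(0.022))
0.190 n33 zmax0.046 nhi8 (np.float64(-0.017), np.float64(0.023))
0.194 n52 zmax0.013 nhi0 
0.198 n50 zmax0.011 nhi0 
0.202 n51 zmax0.012 nhi0 
0.206 n53 zmax0.010 nhi0
```

View pics/crop1.png

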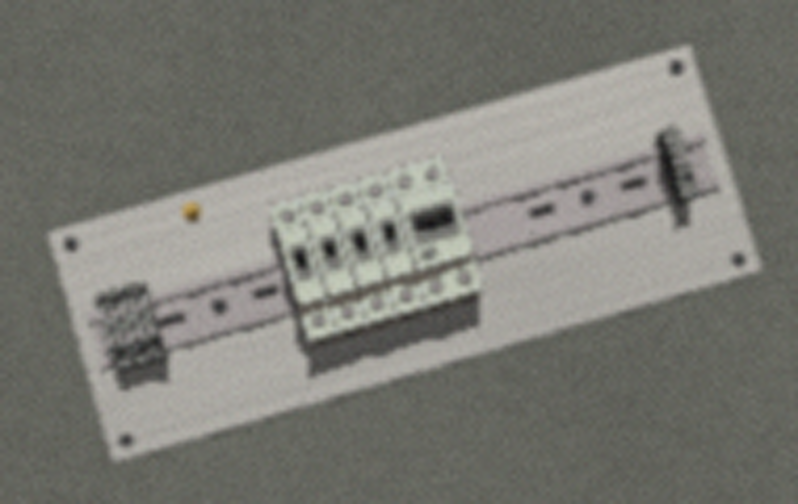

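The row spans plate y -0.036 to 0.073. The bracket (thin, single screw) has its inner face at about -0.168, and the terminal block starts at 0.159. I'll push with shut fingers on mcb4's +y face, travelling about 131 mm along plate -y. First I go above the free rail behind mcb4.

```bash
python3 -m inch '[[-0.01,-0.006,0,0,0,0.03,1],[-0.03,-0.02,0,0,0,0.09,1],[-0.06,-0.04,0,0,0,0.16,1],[-0.09,-0.06,0,0,0,0.24,1],[-0.12,-0.08,0,0,0,0.32,1],[-0.15,-0.10,0,0,0,0.4,1],[-0.18,-0.12,0,0,0,0.48,1],[-0.21,-0.14,0,0,0,0.56,1],[-0.24,-0.16,0,0,0,0.64,1],[-0.27,-0.18,0,0,0,0.7,1],[-0.29,-0.19,0,0,0,0.74,1],[-0.30,-0.197,0,0,0,0.76,1]]'
python3 - <<'E'
from h import *
o=telemetry.get_obs();M=R.from_euler('xyz',o['tcp_rot'],degrees=True).as_matrix()
print(o['ee_pos'],o['tcp_rot'],M.T@(np.array([.511,.0806,.2])-o['ee_pos']), np.radians(o['tcp_rot'][2]-106.26))
E
```

```text
time: 1.1
ee_pos: [0.4062, 0.2224, 0.2311]
tcp_rot: [-180.0, 0.0, 115.5]
wrist_force: [0.3, 0.2, 0.2]
opening: 0.0001
[0.40619624 0.22236599 0.23111821] [-1.79998557e+02  3.40493487e-02  1.15529296e+02] [-0.17307369  0.03347478  0.03122023] 0.16177972673640903
```

```bash
python3 -m inch '[[-0.01,0.002,0,0,0,0.02,1],[-0.03,0.006,0,0,0,0.05,1],[-0.06,0.012,0,0,0,0.08,1],[-0.09,0.017,0,0,0,0.11,1],[-0.12,0.023,0.01,0,0,0.14,1],[-0.15,0.029,0.02,0,0,0.16,1],[-0.165,0.032,0.03,0,0,0.162,1],[-0.172,0.0335,0.05,0,0,0.162,1],[-0.173,0.0335,0.07,0,0,0.162,1],[-0.173,0.0335,0.09,0,0,0.162,1],[-0.173,0.0335,0.10,0,0,0.162,1],[-0.173,0.0335,0.10,0,0,0.162,1]]'
python3 - <<'E'
from h import *
o=telemetry.get_obs()
e=np.array([-.28,.96]);p=o['ee_pos'][:2]-[.542,-.0252]
print(p@e,p@[.96,.28],o['tcp_rot'],o['ee_pos'][2])
im,d=optics.camera('side'); save('side1.png',cv2.resize(im[90:290,200:450],None,fx=3,fy=3))
E
```

```text
time: 2.1
ee_pos: [0.5092, 0.084, 0.1289]
tcp_rot: [-179.8, -0.0, 106.6]
wrist_force: [-0.8, 0.6, 0.4]
opening: 0.0
0.11398015895593788 -0.0009520626308036316 [-1.79775937e+02 -2.82708093e-02  1.06596508e+02] 0.12890899397767755
```

View pics/side1.png

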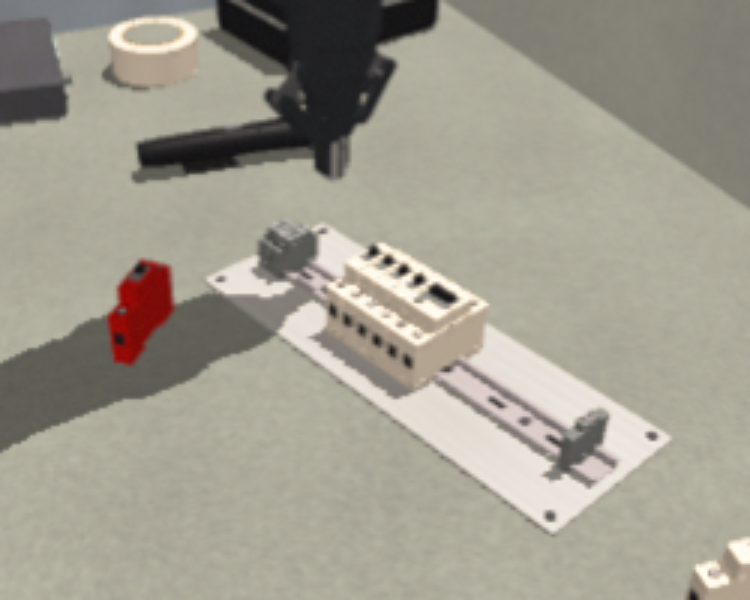

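The shut fingertips (crop pixel 330,165) are over the free rail between the terminal block and mcb4, and the bracket is at (585,435). I'll descend, then approach.

```bash
python3 -m inch '[[0,-0.001,0.02,0,0,0.006,1],[0,-0.001,0.04,0,0,0.006,1],[0,-0.001,0.06,0,0,0.006,1],[0,-0.001,0.08,0,0,0.006,1],[-0.002,-0.001,0.09,0,0,0.006,1],[-0.006,-0.001,0.097,0,0,0.006,1],[-0.012,-0.001,0.097,0,0,0.006,1],[-0.017,-0.001,0.097,0,0,0.006,1],[-0.02,-0.001,0.097,0,0,0.006,1],[-0.02,-0.001,0.097,0,0,0.006,1]]'
python3 -m inch '[[-0.001,0,0,0,0,0,1],[-0.002,0,0,0,0,0,1],[-0.003,0,0,0,0,0,1],[-0.004,0,0,0,0,0,1],[-0.005,0,0,0,0,0,1],[-0.006,0,0,0,0,0,1],[-0.007,0,0,0,0,0,1],[-0.008,0,0,0,0,0,1]]'
```

```text
time: 2.98
ee_pos: [0.5162, 0.064, 0.0355]
tcp_rot: [179.9, 0.0, 106.2]
wrist_force: [-0.1, -0.3, 0.2]
opening: -0.0
time: 3.65
ee_pos: [0.5176, 0.057, 0.0343]
tcp_rot: [-180.0, -0.0, 106.3]
wrist_force: [0.5, -0.0, 0.6]
opening: -0.0001
```

```bash
python3 -m inch '[[-0.001,0,0,0,0,0,1],[-0.002,0,0,0,0,0,1],[-0.003,0,0,0,0,0,1],[-0.004,0,0,0,0,0,1],[-0.005,0,0,0,0,0,1],[-0.006,0,0,0,0,0,1],[-0.007,0,0,0,0,0,1],[-0.008,0,0,0,0,0,1]]'
python3 -m inch '[[-0.001,0,0,0,0,0,1],[-0.002,0,0,0,0,0,1],[-0.003,0,0,0,0,0,1],[-0.004,0,0,0,0,0,1],[-0.005,0,0,0,0,0,1],[-0.006,0,0,0,0,0,1],[-0.007,0,0,0,0,0,1],[-0.008,0,0,0,0,0,1]]'
```

```text
time: 4.32
ee_pos: [0.5198, 0.0493, 0.0343]
tcp_rot: [-180.0, -0.0, 106.3]
wrist_force: [-0.6, 1.2, 0.5]
opening: 0.0002
time: 4.98
ee_pos: [0.522, 0.0416, 0.0343]
tcp_rot: [-180.0, -0.0, 106.3]
wrist_force: [0.1, 0.3, -0.0]
opening: 0.0002
```

```bash
for i in 1; do python3 -m inch '[[-0.001,0,0,0,0,0,1],[-0.003,0,0,0,0,0,1],[-0.005,0,0,0,0,0,1],[-0.007,0,0,0,0,0,1],[-0.009,0,0,0,0,0,1],[-0.011,0,0,0,0,0,1],[-0.013,0,0,0,0,0,1],[-0.015,0,0,0,0,0,1],[-0.017,0,0,0,0,0,1],[-0.019,0,0,0,0,0,1],[-0.020,0,0,0,0,0,1]]'; done
python3 - <<'E'
from h import *
o=telemetry.get_obs()
e=np.array([-.28,.96]);p=o['ee_pos'][:2]-[.542,-.0252]
print(p@e,p@[.96,.28])
im,d=optics.camera('side'); save('side2.png',cv2.resize(im[130:260,240:440],None,fx=4,fy=4))
E
```

```text
time: 5.9
ee_pos: [0.5277, 0.0222, 0.0343]
tcp_rot: [-180.0, 0.0, 106.3]
wrist_force: [-0.3, 2.1, -0.7]
opening: 0.0
0.049504139452776895 -0.0004532802596867867
```

View pics/side2.png

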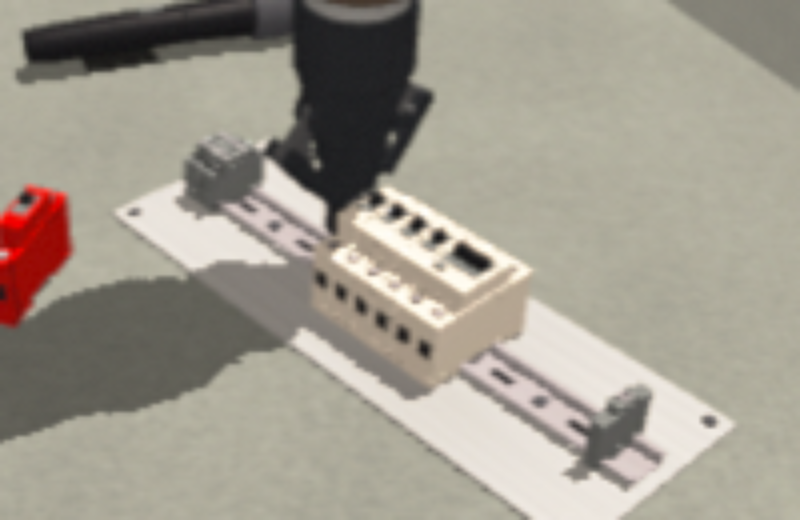

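The row has moved as one, with its front face at about (490,330) and the bracket at (620,420). I'll keep pushing.

```bash
python3 -m inch '[[-0.001,0,0,0,0,0,1],[-0.003,0,0,0,0,0,1],[-0.005,0,0,0,0,0,1],[-0.007,0,0,0,0,0,1],[-0.009,0,0,0,0,0,1],[-0.011,0,0,0,0,0,1],[-0.013,0,0,0,0,0,1],[-0.015,0,0,0,0,0,1],[-0.017,0,0,0,0,0,1],[-0.019,0,0,0,0,0,1],[-0.021,0,0,0,0,0,1],[-0.023,0,0,0,0,0,1]]'
python3 -m inch '[[-0.002,0,0,0,0,0,1],[-0.004,0,0,0,0,0,1],[-0.006,0,0,0,0,0,1],[-0.008,0,0,0,0,0,1],[-0.010,0,0,0,0,0,1],[-0.012,0,0,0,0,0,1],[-0.014,0,0,0,0,0,1],[-0.016,0,0,0,0,0,1],[-0.018,0,0,0,0,0,1],[-0.020,0,0,0,0,0,1],[-0.022,0,0,0,0,0,1],[-0.024,0,0,0,0,0,1]]'
python3 -m inch '[[-0.002,0,0,0,0,0,1],[-0.004,0,0,0,0,0,1],[-0.006,0,0,0,0,0,1],[-0.008,0,0,0,0,0,1],[-0.010,0,0,0,0,0,1],[-0.012,0,0,0,0,0,1],[-0.014,0,0,0,0,0,1],[-0.016,0,0,0,0,0,1],[-0.018,0,0,0,0,0,1],[-0.020,0,0,0,0,0,1],[-0.022,0,0,0,0,0,1],[-0.024,0,0,0,0,0,1]]'
python3 -m inch '[[-0.002,0,0,0,0,0,1],[-0.004,0,0,0,0,0,1],[-0.006,0,0,0,0,0,1],[-0.008,0,0,0,0,0,1],[-0.009,0,0,0,0,0,1],[-0.010,0,0,0,0,0,1],[-0.010,0,0,0,0,0,1],[-0.010,0,0,0,0,0,1]]'
python3 - <<'E'
from h import *
o=telemetry.get_obs()
e=np.array([-.28,.96]);p=o['ee_pos'][:2]-[.542,-.0252]
print(p@e,p@[.96,.28],o['wrist_force'])
im,d=optics.camera('side'); save('side3.png',cv2.resize(im[150:270,280:440],None,fx=5,fy=5))
v,u=np.mgrid[150:270,280:440];P=pts('side',np.c_[u.ravel(),v.ravel()],d[150:270,280:440])
L=np.c_[(P[:,:2]-[.542,-.0252])@[.96,.28],(P[:,:2]-[.542,-.0252])@e,P[:,2]]
s=(L[:,2]>.02)&(L[:,2]<.05)&(L[:,0]<.02)&(L[:,0]>-.05)&(L[:,1]<-.05)
h=np.histogram(L[s,1],np.arange(-.19,-.1,.002)); print([(round(b,3),n) for n,b in zip(*h)])
E
```

```text
time: 6.95
ee_pos: [0.5341, 0.0002, 0.0343]
tcp_rot: [180.0, 0.0, 106.3]
wrist_force: [-1.1, 1.5, 0.1]
opening: -0.0005
time: 7.95
ee_pos: [0.5408, -0.0228, 0.0343]
tcp_rot: [-180.0, -0.0, 106.3]
wrist_force: [-1.4, 0.4, 1.0]
opening: -0.0002
time: 8.95
ee_pos: [0.5476, -0.0459, 0.0343]
tcp_rot: [180.0, 0.0, 106.3]
wrist_force: [-1.3, 1.6, -0.1]
opening: -0.0003
time: 9.62
ee_pos: [0.5504, -0.0554, 0.0343]
tcp_rot: [-180.0, 0.0, 106.3]
wrist_force: [-1.0, -0.7, -0.1]
opening: 0.0003
-0.03138201197087867 -0.0004354111445220293 [-1.00545703 -0.70024473 -0.13868607]
[(np.float64(-0.19), np.int64(0)), (np.float64(-0.188), np.int64(0)), (np.float64(-0.186), np.int64(0)), (np.float64(-0.184), np.int64(0)), (np.float64(-0.182), np.int64(0)), (np.float64(-0.18), np.int64(0)), (np.float64(-0.178), np.int64(54)), (np.float64(-0.176), np.int64(40)), (np.float64(-0.174), np.int64(17)), (np.float64(-0.172), np.int64(19)), (np.float64(-0.17), np.int64(12)), (np.float64(-0.168), np.int64(14)), (np.float64(-0.166), np.int64(0)), (np.float64(-0.164), np.int64(0)), (np.float64(-0.162), np.int64(0)), (
[... 311 characters left out ...]
), (np.float64(-0.142), np.int64(10)), (np.float64(-0.14), np.int64(8)), (np.float64(-0.138), np.int64(5)), (np.float64(-0.136), np.int64(7)), (np.float64(-0.134), np.int64(9)), (np.float64(-0.132), np.int64(3)), (np.float64(-0.13), np.int64(13)), (np.float64(-0.128), np.int64(6)), (np.float64(-0.126), np.int64(6)), (np.float64(-0.124), np.int64(7)), (np.float64(-0.122), np.int64(8)), (np.float64(-0.12), np.int64(7)), (np.float64(-0.118), np.int64(5)), (np.float64(-0.116), np.int64(6)), (np.float64(-0.114), np.int64(6)), (np.float64(-0.112), np.int64(8)), (np.float64(-0.11), np.int64(6)), (np.float64(-0.108), np.int64(9)), (np.float64(-0.106), np.int64(4)), (np.float64(-0.104), np.int64(9))]
```

View pics/side3.png

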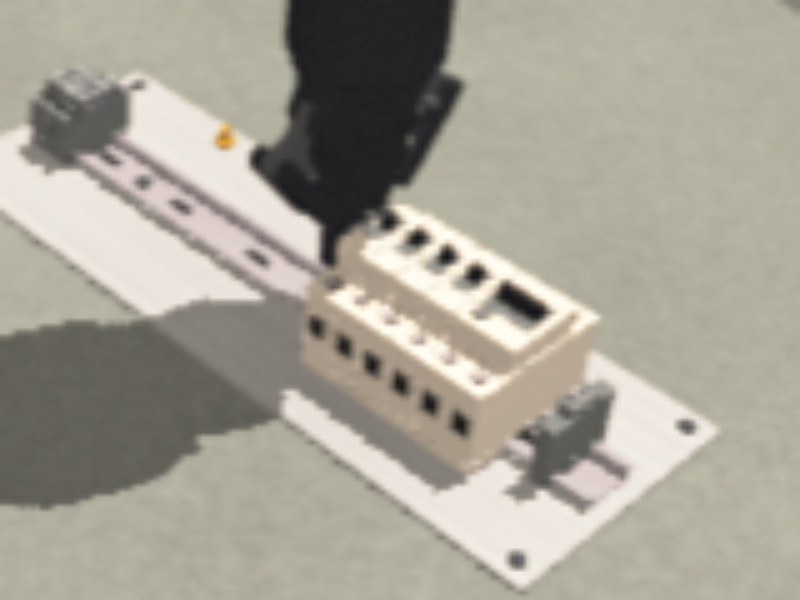

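The row is tight and about 18 mm short of the bracket (gap at crop pixel 530,420). I'll close the rest slowly and watch the force.

```bash
python3 -m inch '[[-0.001,0,0,0,0,0,1],[-0.0025,0,0,0,0,0,1],[-0.004,0,0,0,0,0,1],[-0.0055,0,0,0,0,0,1],[-0.007,0,0,0,0,0,1],[-0.0085,0,0,0,0,0,1],[-0.010,0,0,0,0,0,1],[-0.011,0,0,0,0,0,1],[-0.012,0,0,0,0,0,1],[-0.013,0,0,0,0,0,1],[-0.0135,0,0,0,0,0,1],[-0.014,0,0,0,0,0,1]]'
python3 -m inch '[[-0.0003,0,0,0,0,0,1],[-0.0006,0,0,0,0,0,1],[-0.0009,0,0,0,0,0,1],[-0.0012,0,0,0,0,0,1],[-0.0015,0,0,0,0,0,1],[-0.0018,0,0,0,0,0,1],[-0.002,0,0,0,0,0,1]]'
python3 -m inch '[[-0.0003,0,0,0,0,0,1],[-0.0006,0,0,0,0,0,1],[-0.0009,0,0,0,0,0,1],[-0.001,0,0,0,0,0,1]]'
```

```text
time: 10.67
ee_pos: [0.5543, -0.0687, 0.0343]
tcp_rot: [-180.0, -0.0, 106.3]
wrist_force: [-0.8, 0.8, -0.1]
opening: 0.0001
time: 11.25
ee_pos: [0.5548, -0.0707, 0.0343]
tcp_rot: [-180.0, -0.0, 106.3]
wrist_force: [-0.2, 1.8, -0.1]
opening: 0.0001
time: 11.58
ee_pos: [0.5551, -0.0716, 0.0343]
tcp_rot: [-180.0, 0.0, 106.3]
wrist_force: [-0.9, 1.6, 0.2]
opening: -0.0001
```

```bash
python3 -m inch '[[-0.0003,0,0,0,0,0,1],[-0.0005,0,0,0,0,0,1],[-0.0005,0,0,0,0,0,1]]'
python3 -m inch '[[-0.0003,0,0,0,0,0,1],[-0.0005,0,0,0,0,0,1],[-0.0005,0,0,0,0,0,1]]'
```

```text
time: 11.83
ee_pos: [0.5552, -0.0721, 0.0343]
tcp_rot: [-180.0, 0.0, 106.3]
wrist_force: [0.1, 1.1, -0.8]
opening: -0.0001
time: 12.08
ee_pos: [0.5554, -0.0726, 0.0343]
tcp_rot: [-180.0, 0.0, 106.3]
wrist_force: [-0.7, 1.4, 0.6]
opening: 0.0002
```

```bash
python3 -m inch '[[-0.0003,0,0,0,0,0,1],[-0.0005,0,0,0,0,0,1],[-0.0005,0,0,0,0,0,1]]'
python3 -m inch '[[-0.0003,0,0,0,0,0,1],[-0.0005,0,0,0,0,0,1],[-0.0005,0,0,0,0,0,1]]'
python3 - <<'E'
from h import *
o=telemetry.get_obs()
e=np.array([-.28,.96]);p=o['ee_pos'][:2]-[.542,-.0252]
print(p@e,o['wrist_force'][:2]@e)
im,d=optics.camera('side'); save('side4.png',cv2.resize(im[180:270,320:440],None,fx=6,fy=6,interpolation=cv2.INTER_CUBIC))
E
```

```text
time: 12.33
ee_pos: [0.5555, -0.0731, 0.0343]
tcp_rot: [-180.0, 0.0, 106.3]
wrist_force: [0.0, 1.2, -0.0]
opening: 0.0
time: 12.58
ee_pos: [0.5556, -0.0733, 0.0343]
tcp_rot: [180.0, -0.0, 106.3]
wrist_force: [-0.7, 2.9, 0.1]
opening: -0.0001
-0.0500250182747001 3.0249426841128177
```

View pics/side4.png

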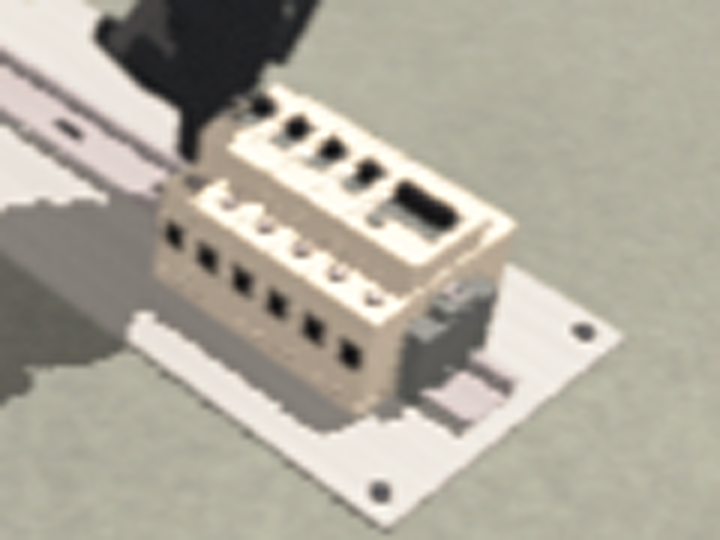

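The RCD looks flush with the bracket (400–490, 340), and the last step moved less with more force. I'll nudge further to confirm contact.

```bash
python3 -m inch '[[-0.0003,0,0,0,0,0,1],[-0.0003,0,0,0,0,0,1],[-0.0003,0,0,0,0,0,1]]'
python3 -m inch '[[-0.0003,0,0,0,0,0,1],[-0.0003,0,0,0,0,0,1],[-0.0003,0,0,0,0,0,1]]'
```

```text
time: 12.88
ee_pos: [0.5556, -0.0734, 0.0343]
tcp_rot: [180.0, -0.0, 106.3]
wrist_force: [-1.6, 3.9, 0.5]
opening: -0.0002
time: 13.13
ee_pos: [0.5557, -0.0734, 0.0343]
tcp_rot: [180.0, -0.1, 106.3]
wrist_force: [-1.0, 5.4, 0.0]
opening: 0.0002
```

The force climbs while the tool stands still, so the row is seated. I'll back off straight, rise and check.

```bash
python3 -m inch '[[0.001,0,0,0,0,0,1],[0.003,0,0,0,0,0,1],[0.007,0,0,0,0,0,1],[0.013,0,0,0,0,0,1],[0.02,0,0,0,0,0,1],[0.03,0,0,0,0,0,1],[0.04,0,0,0,0,0,1],[0.045,0,-0.01,0,0,0,1],[0.045,0,-0.03,0,0,0,1],[0.045,0,-0.06,0,0,0,1],[0.045,0,-0.09,0,0,0,1],[0.045,0,-0.12,0,0,0,1]]'
python3 -m inch '[[0.02,0,-0.03,0,0,0,1],[0.05,0,-0.05,0,0,0,1],[0.08,0,-0.06,0,0,0,1],[0.11,0,-0.07,0,0,0,1],[0.14,0,-0.08,0,0,0,1],[0.16,0,-0.08,0,0,0,1],[0.17,0,-0.08,0,0,0,1],[0.17,0,-0.08,0,0,0,1],[0.17,0,-0.08,0,0,0,1]]'
python3 - <<'E'
from h import *
A,_=optics.camera('side');B,d=optics.camera('top')
a=cv2.resize(A[170:260,320:440],(480,360),interpolation=cv2.INTER_CUBIC);b=cv2.resize(B[130:220,310:430],(480,360),interpolation=cv2.INTER_CUBIC)
save('fin.png',cv2.resize(np.hstack([a,b]),(800,300)))
v,u=np.mgrid[125:245,240:430];P=pts('top',np.c_[u.ravel(),v.ravel()],d[125:245,240:430])
e=np.array([-.28,.96]);q=P[:,:2]-[.542,-.0252];l=q@e;x=q@[.96,.28]
s=(P[:,2]>.035)&(abs(x)<.045)&(l<.1); w=s&(abs(x)>.03)
print('white row',np.percentile(l[w],[0,2,98,100]),'all',l[s].min())
o=np.load('top0im.npy').astype(int);D=abs(B.astype(int)-o).max(2)
for n,(r0,r1,c0,c1) in dict(spare=(130,190,450,490),driver=(195,275,460,490),mic=(135,240,165,210),red=(240,290,265,310)).items(): print(n,(D[r0:r1,c0:c1]>60).sum())
E
```

```text
time: 14.13
ee_pos: [0.5428, -0.0302, 0.1564]
tcp_rot: [180.0, 0.0, 106.3]
wrist_force: [1.1, 0.1, -0.3]
opening: 0.0
time: 14.88
ee_pos: [0.4954, 0.1324, 0.2344]
tcp_rot: [-180.0, 0.0, 106.3]
wrist_force: [0.4, -0.0, 0.0]
opening: 0.0001
white row [-0.16912391 -0.16602333 -0.06157426 -0.06091093] all -0.17911010204235023
spare 0
driver 0
mic 630
red 361
```

View pics/fin.png

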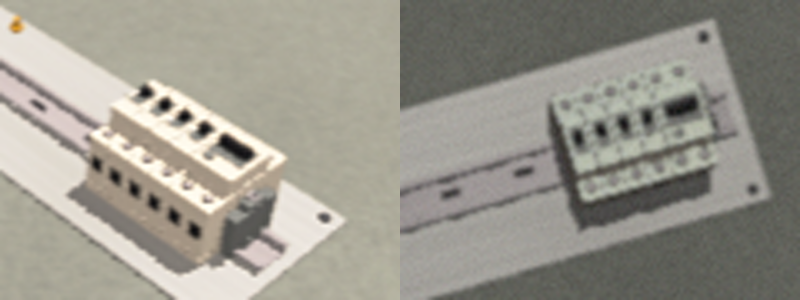

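The row is 108 mm long (-0.169 to -0.061), with no gaps visible in either view, and it sits flush on the bracket. The pixel change at the microphone and the red breaker is probably the arm and its shadow: the tool stayed above z 0.2 there and no force was felt.

```bash
python3 -c "
from workcell import order,telemetry
print(telemetry.get_obs()['wrist_force']);print(order.job_done())"
```

```text
[ 0.60302434  1.3335469  -1.0547757 ]
the job is handed in; nothing more can be done
None
```

The row of five breakers is now against the end bracket with no visible gaps, and I've handed the job in (no verdict is reported).

- **Push:** I used shut fingertips on mcb4's outer face and slid the row about 133 mm along the rail until the RCD met the bracket. Sliding took about 1–2 N. At the end the force rose to about 5.5 N while the tool stood still. I then backed off straight and moved clear.
- **Last checks:** The row measures 108 mm (plate y -0.169 to -0.061), which is its touching length. Its front matches the bracket face measured at the start (about -0.168), and both views show it upright.
- **Bystanders:** The spare breaker and screwdriver show no pixel change.
- **Not confirmed:** The before/after comparison did flag changes at the microphone and the red breaker. I put this down to the arm and its shadow, because the tool stayed well above both and no contact force was felt. I did not check it in a further picture.

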